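Top up a chip rig's pressure reservoir with the hand pump and open the outlet valve

ROBOT

A 6-joint arm with a two-finger parallel gripper is mounted at the origin on the work surface. World frame = base frame: x ahead of the robot, y to its left, z up, the work surface at z = 0. Lengths are in mm, angles in rad, forces in N, time in s.
With the tool pointing down it reaches from about 275 to 825 mm from the base axis. Payload 4.9 kg.
Tool frame: the origin (TCP) lies at the very end of the fingers, on their centre line; the grasp point (between the pads) lies 19 mm behind it; z points along the fingers, y is the line along which they close (so a half turn about z gives the same grasp; the last joint's range is limited). The gripper opens to 85 mm and grips with 20 to 120 N. Pads are 22 mm wide; open, the fingers measure 114 mm over their backs; the gripper's body (76 mm by 85 mm) begins 54 mm behind the grasp point. The pads swing forward as they close: fully open they stand 13 mm farther back than shut.
Start: joints at [1.109, 0.326, -0.193, 1.052, 0, 1.437], TCP at [177.073, 520.734, 231.281] pointing down, gripper open.
Joint ranges: [-2.65, 2.65], [-0.97, 1.79], [-1.3, 1.35], [-1.93, 2.1], [-1.47, 1.37], [-3.14, 3.14]. Speed limits (rad/s): [2.57, 2.57, 3.14, 3.14, 3.14, 3.14].

INTERFACE

Orientations are given as a 3x3 rotation matrix whose columns are the frame's x, y, z axes.
In Python, from station import read_state, imaging, robot gives the robot as it stands. The module is installed in compiled form; this text tells all that it offers.
- The arm moves only by the tool servo_tool, never from a script. Its argument "moves" is text: rows parted by semicolons, each of 6 numbers parted by spaces: the shift along the tool's x, y, z in units of 0.6 m (1.0 is 0.6 m), then the turn, a rotation vector about the tool's x, y, z in units of 60 degrees (1.0 is 60 degrees). In form: x y z wx wy wz; .... A call has 1 to 20 rows; each row is the pose to reach, as a shift and turn from the pose commanded when the call began, along the tool's axes at that moment; what a row does not reach only later rows make up. A row lasts 1/10 s, in which the tool goes at most 50 mm and 8.59 degrees, less where a joint would pass 70% of its speed; a pose out of reach is approached as far as the arm can. A call with a number of a shift or a turn outside -1 to 1 is refused whole. A call with a gripper value outside its range is refused whole. "gripper" is the opening, from -1 (shut) to 1 (fully open), set as the call begins (left out, the last holds). The fingers move at their own pace and stop on an object; "squeeze" is the grip in N (left out, the last holds). Time passes only in rows, so rows that repeat a pose let the fingers close. It gives the time, the measured TCP pose, the force, the opening and the grip force at its end, in the units of the state.
- read_state(): the state, without advancing time (a new reading comes with each control period).
- imaging.snapshot(name): name is "scene" or "top" or "wrist"; returns a dict with "img" (400x640x3 uint8, blue, green, red), "fx", "fy", "cx", "cy" (pixels), "rvec" (rotation vector, rad) and "tvec" (3), from world to camera coordinates, as OpenCV has them; the wrist camera has in their place "hand_eye" (4x4, takes a point from camera to tool coordinates, whose origin is the TCP and whose axes are the flange's). Camera axes: x right, y down, z forward; pixel columns grow to the right and rows downward; lengths in mm; the calibration is good to about 2 mm. A picture is of the moment at which its call begins: read the wrist's pose just before it. There is no depth.
- robot.hand_in(): hands the job in; it is judged then, once.
Trained networks look in a picture, given as the dict that the camera call returned (one of the last four; its "shot" number tells which), for a name from the list of things; names that differ only in an ending like _2 or _b are one class to them, and where a whole thing is asked for, a point or a joint stands for the part that bears it (a point fixed in the world has none). Each returns a list of dicts, best first, with "p" (0 to 1); they miss things now and then, are a little off and sometimes report something else, mostly with a low value. They report only what shows in the picture. A call takes as long as a camera call.
- imaging.outline_of(picture, name): "region" (400x640 bool, what is visible of it) and "rect" ([left, top, width, height] in pixels, round what is visible of it).
- imaging.mark_of(picture, name): "pixel" ([column, row] in pixels: a listed point, or the origin of a listed thing).
The state is a dict: "clock": time; "qpos": joint angles; "joint_velocities": joint speeds; "tau": joint torques, N m; "position": TCP position; "tcp_rot": TCP orientation; "force": force on the tool from outside, world axes, zero at the start; "wrist_torque": the same for the moment, N m; "opening": opening from 0.0 (shut) to 1.0 (fully open); "gripper_force": force on a finger pad.
Only numpy, scipy, OpenCV 4.12 (cv2) and the standard library are available. Lean on these libraries where they do the work, as an engineer would, in place of code of your own. Each camera call takes 0.05 s, during which the arm holds its last target. There are 200 camera calls.

TASK

Bring the pressure station up to pressure and start the flow to the chip: pump the spring plunger, right down and right back up each time, until the indicator pin stands fully out of its gland. Only then push the outlet valve's toggle lever over to its other stop, and leave the plunger up. Do it by pressing and pushing only: do not touch the indicator pin, and do not lift or shift the other things on and around the station.

Things in the scene. Friction and masses are not known exactly. Their poses are not given: they have to be found in the camera images.
- station: Pressure station, fixed: black base plate 190 (x) by 300 (y) by 10 mm. Origin: centre of its underside, on the bench; x to its back, y to its left. At x = -45 mm an aluminium manifold (50 deep, y = -30 to 136, top at z = 72) carries the hand pump at y = 105 and the indicator at y = 0; the outlet toggle valve stands at y = -105. At x = 45, y = 0 is a steel reservoir 92 mm across, 118 high.
- plunger_top (a point): Centre of the flat top of the pump's plunger, a black mushroom knob 44 mm across (flat part 38 mm) and 16 mm thick on a 12 mm rod; at rest its top is 152 mm above the bench. It moves with the plunger. Press it straight down.
- plunger (a joint): How far the plunger is pressed (m): 0 up, 0.024 at its bottom stop. A return spring pushes it up with about 4 N at the top, 10 N at the bottom. A full stroke lifts the indicator pin about 5 mm (the first may differ). Press it to within 3 mm of its bottom stop and let it rise to within 2 mm of its top: short strokes deliver less or nothing and never bring the pin fully out.
- pin_top (a point): Centre of the top of the indicator pin, a plain round steel pin 12 mm across that rises straight up out of a round brass gland (26 mm across, top 84 mm above the bench) on the manifold; 86 mm above the bench when fully in, 116 mm when fully out.
- indicator (a joint): How far the indicator pin stands out (m): 0 fully in, 0.030 fully out, when a dark ring round the pin shows just above the gland. It starts between 0 and 0.012, so the number of strokes differs (about 3 to 7). It stays where it is between strokes; strokes after fully out do nothing.
- toggle_tip (a point): Free end of the outlet valve's toggle lever, a black round lever 12 mm thick. It swings in the station's x-z plane about a hinge at x = -45, y = -105, z = 79 mm in the station's frame; the end is 55 mm from the hinge.
- toggle (a joint): Angle of the toggle lever (rad): 0 shut (it starts at 0 to 0.15), leaning 0.6 rad from vertical to the front of the station (its -x); 0.6 upright; 1.2 open, at its stop, leaning to the back (its +x). It stays where it is left; about 1.5 N at the end moves it.
- vial: A bystander, to be left alone: small capped sample vial standing on the station's base plate, 25 mm across, 48 mm high. Origin: centre of its underside.
- fittings_jar: A bystander, to be left alone: low clear jar of fittings standing on the base plate, 38 mm across, 45 mm high. Origin: centre of its underside.
- chip_dish: A bystander, to be left alone: flat closed dish with a chip in it, 91 mm across, 14 mm high. Origin: centre of its underside.
- driver: A bystander, to be left alone: screwdriver lying on the bench, about 150 mm long. Origin: centre of its underside (of its length).
- tape_roll: A bystander, to be left alone: roll of tape lying flat, 80 mm across, 19 mm high. Origin: centre of its underside.
- reagent_bottle: A bystander, to be left alone: amber bottle with a cap, 58 mm across, 120 mm high. Origin: centre of its underside.
- slide_box: A bystander, to be left alone: flat grey and white box of glass slides, 87 x 97 mm, 34 mm high. Origin: centre of its underside.

How it is judged (in metres and radians):
On the way, in this order (a step that is already met when the one before it is completed fails the run):
1. the indicator pin has been pumped fully out, with the outlet valve still shut (value of joint indicator above 0.0275 m and value of joint toggle below 0.35 rad), for 0.2 s.
2. the outlet valve's toggle lever has been pushed over to open (value of joint toggle above 1.05 rad), for 0.2 s.
At the end, for the whole second after the job is handed in: The indicator pin stands fully out (at least 27.5 of its 30 mm), the toggle lever is over at its open stop (at least 1.05 of 1.2 rad) and the plunger is up again (within 3 mm of its top) (value of joint indicator above 0.0275 m and value of joint toggle above 1.05 rad and value of joint plunger below 0.003 m); the robot touches nothing.
It fails at once if the outlet valve is opened before the indicator pin is fully out (value of joint toggle above 0.45 rad and value of joint indicator below 0.0275 m).
It fails at once if the robot touches the indicator pin (contact force between any of the fingers, the arm and indicator above 0.5 N).
It fails at once if a bystander is lifted or shifted by more than 20 mm, or tipped (distance of any of vial, fittings_jar, chip_dish, driver, tape_roll, reagent_bottle, slide_box from where it was at the start of the episode above 0.02 m or angle between any of vial, fittings_jar, reagent_bottle's own z axis and vertical above 0.6 rad).
It also fails if it takes over 54 s, if anything falls off the work surface, if the arm or the gripper's body presses on something with over 40 N, if the wrist force passes 120 N, or if a joint passes its speed limit or range.

## Working session

There is one attempt and no reset: what is moved stays moved. The work goes in short steps, Python scripts to look and compute and a tool call to move; the robot and the scene stay as the last step left them, time stands still between calls to the robot, and variables do not carry over. Pictures are saved under pics/ and viewed, at most 10 in all, crops included, and the job is handed in when it is done.

Besides the shell and the picture viewer there is one more tool, called after "Request:" as name(argument=value, ...) on one line, values as JSON. servo_tool: Moves the arm, as the interface text tells. Its arguments: {"type":"object","properties":{"moves":{"type":"string"},"gripper":{"type":"number"},"squeeze":{"type":"number"}},"required":["moves"]}

```bash
mkdir -p pics; cat > h.py <<'E'
import numpy as np, cv2
from station import read_state, imaging, robot
def cam(s):
    R=cv2.Rodrigues(np.array(s["rvec"],float))[0]; t=np.array(s["tvec"],float).ravel()
    K=np.array([[s["fx"],0,s["cx"]],[0,s["fy"],s["cy"]],[0,0,1]]); return R,t,K
def ray(s,px):
    R,t,K=cam(s); d=R.T@np.linalg.solve(K,[px[0],px[1],1]); return -R.T@t,d
def atz(s,px,z):
    o,d=ray(s,px); return o+d*(z-o[2])/d[2]
def tri(ob):
    A=np.zeros((3,3));b=np.zeros(3)
    for s,p in ob:
        o,d=ray(s,p); d=d/np.linalg.norm(d); M=np.eye(3)-np.outer(d,d); A+=M;b+=M@o
    return np.linalg.solve(A,b)
def proj(s,P):
    R,t,K=cam(s); p=K@(R@np.array(P)+t); return p[:2]/p[2]
E
python3 - <<'E'
from h import *
np.set_printoptions(precision=1,suppress=True)
st=read_state(); print(st['position'],st['tcp_rot'],st['clock'],st['opening'])
S={n:imaging.snapshot(n) for n in("scene","top")}
for n in S: cv2.imwrite(f"pics/{n}0.png",S[n]["img"]); print(n,"cam",ray(S[n],(320,200)))
for k in["plunger_top","pin_top","toggle_tip","station","vial","fittings_jar","chip_dish","driver","tape_roll","reagent_bottle","slide_box"]:
    r={n:imaging.mark_of(S[n],k) for n in S}
    o=[]
    for n in S:
        if r[n]: o.append((S[n],r[n][0]["pixel"])); print(k,n,np.array(r[n][0]["pixel"]),round(r[n][0]["p"],2), atz(S[n],r[n][0]["pixel"],{"plunger_top":152,"pin_top":90,"toggle_tip":124}.get(k,0)))
    if len(o)==2: print("   tri",tri(o))
E
```

```text
[176.8 520.2 230.5] [[-0.9  0.3 -0. ]
 [ 0.3  0.9 -0. ]
 [ 0.  -0.  -1. ]] 0.0 1.0034300299511958
scene cam (array([ 907.9, -395.8, 1004.5]), array([-0.4,  0.4, -0.8]))
top cam (array([352.1,  57.8, 989. ]), array([ 0.2,  0. , -1. ]))
plunger_top scene [321.  182.5] 0.79 [488.6 100.  152. ]
plunger_top top [305.  217.5] 0.88 [486.8  98.1 152. ]
   tri [487.7  99.2 151.5]
pin_top scene [280.5 220.6] 0.53 [459.    0.6  90. ]
pin_top top [350.7 231.9] 0.35 [463.4  -4.1  90. ]
   tri [462.7  -3.2  98. ]
toggle_tip scene [227.2 231.7] 0.7 [ 411.5 -105.   124. ]
toggle_tip top [303.7 217.2] 0.57 [491.9 102.4 124. ]
   tri [449.2  -1.3 132.5]
station scene [294.9 256.7] 0.89 [506.1 -10.2   0. ]
station top [353.4 217.9] 0.84 [510.3 -17.7   0. ]
   tri [509.5 -15.6  11. ]
vial scene [268.9 296.7] 0.5 [ 529.4 -118.9    0. ]
vial top [393.5 206.8] 0.42 [ 539.  -120.6    0. ]
   tri [ 535.3 -120.4   11.8]
fittings_jar scene [347.9 241.8] 0.52 [572.5  98.4   0. ]
fittings_jar top [307.2 191.9] 0.74 [578.  100.5   0. ]
   tri [575.4  98.3   4.5]
chip_dish scene [277.4 193.5] 0.64 [354.7  92.6   0. ]
chip_dish top [309.6 282.1] 0.75 [350.6  92.5   0. ]
   tri [351.4  93.6  -4.3]
driver scene [215.9 226.6] 0.78 [311.2 -71.7  -0. ]
driver top [376.4 296.5] 0.78 [316.5 -70.7   0. ]
   tri [315.4 -71.7   4.6]
tape_roll scene [350.7 188.6] 0.86 [482. 222.   0.]
tape_roll top [258.8 229.9] 0.8 [479.4 222.    0. ]
   tri [480.3 223.1  -3. ]
reagent_bottle scene [392.4 228.8] 0.72 [629.5 194.    0. ]
reagent_bottle top [271.8 174.3] 0.78 [625.1 193.2   0. ]
   tri [627.4 195.1  -4.4]
slide_box scene [293.3 255. ] 0.68 [500.4  -9.3   0. ]
slide_box top [440.6 255. ] 0.93 [ 417.  -233.3    0. ]
   tri [ 484.8 -125.2  168.7]
```

View pictures.

View pics/scene0.png

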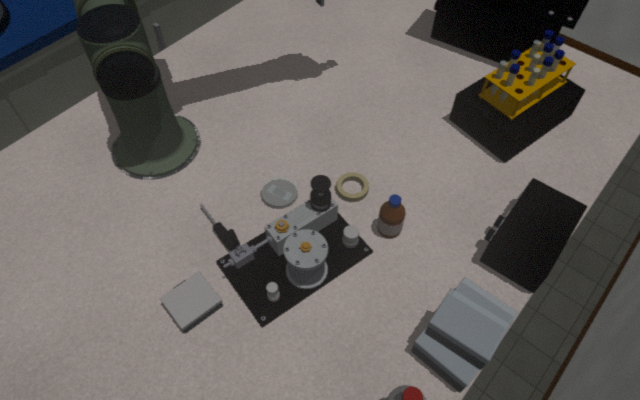

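View pics/top0.png

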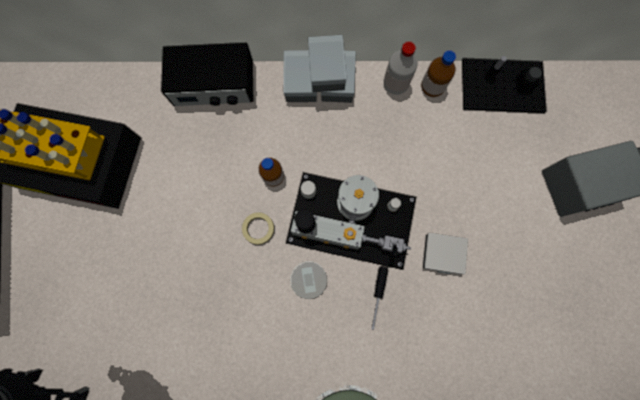

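```bash
python3 - <<'E'
from h import *
np.set_printoptions(precision=4,suppress=True)
st=read_state(); R=np.array(st['tcp_rot']); print(R)
d=np.array([487.7,99.2,190])-st['position']; print(R.T@d/600)
E
```

```text
[[-0.9468  0.322   0.    ]
 [ 0.322   0.9468 -0.    ]
 [-0.     -0.     -1.    ]]
[-0.7163 -0.4985  0.0688]
```

Request:
servo_tool(moves="-0.716 -0.4985 0.04 0 0 0;-0.716 -0.4985 0.04 0 0 0;-0.716 -0.4985 0.04 0 0 0;-0.716 -0.4985 0.04 0 0 0;-0.716 -0.4985 0.04 0 0 0;-0.716 -0.4985 0.04 0 0 0;-0.716 -0.4985 0.04 0 0 0;-0.716 -0.4985 0.04 0 0 0;-0.716 -0.4985 0.04 0 0 0;-0.716 -0.4985 0.04 0 0 0;-0.716 -0.4985 0.04 0 0 0;-0.716 -0.4985 0.04 0 0 0;-0.716 -0.4985 0.04 0 0 0;-0.716 -0.4985 0.04 0 0 0;-0.716 -0.4985 0.04 0 0 0", gripper=-1)

```text
clock: 2.7
position: [486.8, 100.3, 207.4]
tcp_rot: [[-0.947, 0.32, -0.0], [0.32, 0.947, 0.0], [0.0, 0.0, -1.0]]
force: [-1.0, 0.2, 0.5]
opening: 0.001
gripper_force: 0.0
```

```bash
cat >> h.py <<'E'
def wrist():
    st=read_state(); s=imaging.snapshot("wrist"); H=np.array(s["hand_eye"],float)
    T=np.eye(4); T[:3,:3]=st["tcp_rot"]; T[:3,3]=st["position"]; W=np.linalg.inv(T@H)
    s["rvec"]=cv2.Rodrigues(W[:3,:3])[0]; s["tvec"]=W[:3,3]; return s
E
python3 - <<'E'
from h import *
np.set_printoptions(precision=1,suppress=True)
w=wrist(); cv2.imwrite("pics/w1.png",w["img"]); s=imaging.snapshot("scene"); t=imaging.snapshot("top")
for k,z in[("plunger_top",152),("pin_top",90),("toggle_tip",124),("station",0)]:
  for n,c in(("w",w),("s",s),("t",t)):
    for r in imaging.mark_of(c,k)[:2]: print(k,n,np.array(r["pixel"]),round(r["p"],2),atz(c,r["pixel"],z))
print("proj tcp",proj(w,read_state()["position"]), ray(w,(320,200)))
E
```

```text
plunger_top w [315.7 213.9] 0.97 [485.3  99.9 152. ]
plunger_top s [320.4 182.4] 0.76 [487.5  99.4 152. ]
plunger_top s [350.3 186.9] 0.6 [543.  131.4 152. ]
pin_top w [203.8 203.2] 0.64 [462.1  -0.1  90. ]
pin_top s [217.7 227.1] 0.7 [368.5 -99.1  90. ]
pin_top s [281.2 221. ] 0.52 [460.9   0.8  90. ]
toggle_tip w [ 45.1 192.9] 0.83 [409.4 -98.8 124. ]
toggle_tip s [228.9 229.2] 0.49 [409.8 -98.6 124. ]
toggle_tip t [393.  255.1] 0.44 [408.5 -93.2 124. ]
station w [237.3 220.9] 0.73 [509.9 -12.    0. ]
station s [295.3 255.2] 0.81 [504.2  -6.7   0. ]
station s [350.4 189.4] 0.39 [483.  219.6   0. ]
station t [350.4 219.2] 0.77 [506.9 -10.    0. ]
proj tcp [315.6 251.2] (array([423.7, 121.2, 350. ]), array([ 0.3, -0.1, -1. ]))
```

View pics/w1.png

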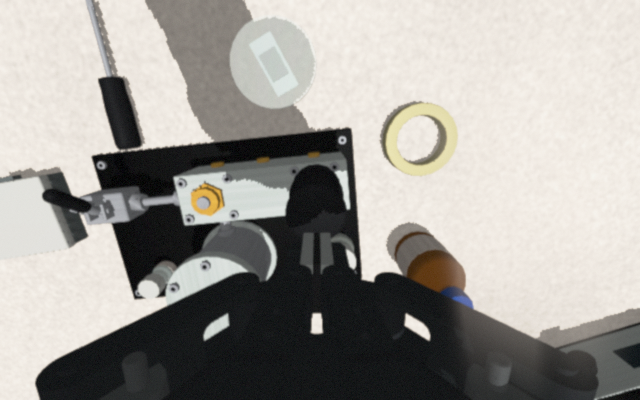

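Request:
servo_tool(moves="0.001 0.001 0.07 0 0 0;0.001 0.001 0.088 0 0 0;0.001 0.001 0.1 0 0 0;0.001 0.001 0.11 0 0 0;0.001 0.001 0.12 0 0 0;0.001 0.001 0.127 0 0 0;0.001 0.001 0.13 0 0 0;0.001 0.001 0.13 0 0 0;0.001 0.001 0.13 0 0 0")

```text
clock: 4.35
position: [485.6, 99.9, 130.4]
tcp_rot: [[-0.947, 0.322, -0.003], [0.322, 0.947, -0.0], [0.002, -0.001, -1.0]]
force: [-7.7, -0.4, 10.4]
opening: 0.003
gripper_force: 4.7
```

Request:
servo_tool(moves="0 0 0.003 0 0 0;0 0 0.005 0 0 0;0 0 0.005 0 0 0")

```text
clock: 4.65
position: [485.7, 99.9, 128.0]
tcp_rot: [[-0.947, 0.322, -0.002], [0.322, 0.947, -0.0], [0.002, -0.001, -1.0]]
force: [-8.2, -0.4, 14.2]
opening: 0.001
gripper_force: 7.1
```

Request:
servo_tool(moves="0 0 -0.025 0 0 0;0 0 -0.053 0 0 0;0 0 -0.053 0 0 0;0 0 -0.053 0 0 0;0 0 -0.04 0 0 0;0 0 -0.027 0 0 0;0 0 -0.014 0 0 0;0 0 -0.004 0 0 0;0 0 0.001 0 0 0;0 0 0.001 0 0 0;0 0 0.001 0 0 0;0 0 -0.025 0 0 0;0 0 -0.053 0 0 0;0 0 -0.053 0 0 0;0 0 -0.053 0 0 0")

```text
clock: 6.15
position: [486.4, 100.0, 156.8]
tcp_rot: [[-0.947, 0.322, -0.002], [0.322, 0.947, -0.0], [0.001, -0.001, -1.0]]
force: [-0.4, 0.1, -0.2]
opening: -0.001
gripper_force: 0.0
```

```bash
cat > pin.py <<'E'
from h import *
import sys
np.set_printoptions(precision=1,suppress=True)
w=wrist(); s=imaging.snapshot("scene"); t=imaging.snapshot("top")
X=np.array([462,0.])
print(read_state()["position"],read_state()["force"])
for n,c in(("w",w),("s",s),("t",t)):
    for r in imaging.mark_of(c,"pin_top")[:2]:
        o,d=ray(c,r["pixel"]); # height where the ray passes nearest the pin axis
        a=((X-o[:2])@d[:2])/(d[:2]@d[:2]); p=o+a*d; print("pin",n,round(r["p"],2),np.array(r["pixel"]),"h",p, "at90",atz(c,r["pixel"],90)[:2],"at116",atz(c,r["pixel"],116)[:2])
for r in imaging.mark_of(w,"plunger_top")[:1]: print("plunger",atz(w,r["pixel"],152))
p=proj(w,[462,0,100]).astype(int); ps=proj(s,[462,0,100]).astype(int)
def crop(c,p,h,f): 
    y,x=max(p[1]-h,0),max(p[0]-h,0); return cv2.resize(c["img"][y:y+2*h,x:x+2*h],(400,400),interpolation=cv2.INTER_CUBIC)
cv2.imwrite(sys.argv[1],np.hstack([crop(w,p,50,4),crop(s,ps,25,8)]))
E
python3 pin.py pics/p2.png
```

```text
[486.   99.9 156.5] [ 0.7 -1.  -0.7]
pin w 0.71 [171.6 225.5] h [460.2  -0.5 100.6] at90 [462.2  -7. ] at116 [457.4   8.9]
pin s 0.47 [280.6 218. ] h [461.5  -0.5 104. ] at90 [454.6   5.6] at116 [467.5  -5.8]
pin t 0.71 [395.8 253.4] h [385.4 -29.3 509.8] at90 [ 414.6 -105.6] at116 [ 412.8 -100.9]
pin t 0.57 [350.8 231.8] h [460.5  -2.6 114.8] at90 [463.6  -4.3] at116 [460.4  -2.5]
plunger [485.6 100.3 152. ]
```

View pics/p2.png

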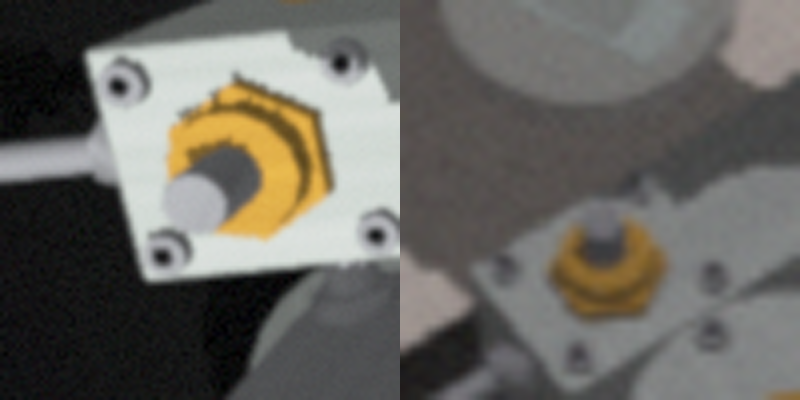

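Request:
servo_tool(moves="0 0 0.015 0 0 0;0 0 0.03 0 0 0;0 0 0.044 0 0 0;0 0 0.053 0 0 0;0 0 0.054 0 0 0;0 0 0.054 0 0 0;0 0 0.025 0 0 0;0 0 0 0 0 0;0 0 0 0 0 0;0 0 0 0 0 0;0 0 0.015 0 0 0;0 0 0.03 0 0 0;0 0 0.044 0 0 0;0 0 0.053 0 0 0;0 0 0.054 0 0 0;0 0 0.054 0 0 0;0 0 0.025 0 0 0;0 0 0 0 0 0;0 0 0 0 0 0;0 0 0 0 0 0")

```text
clock: 8.5
position: [486.4, 99.9, 156.6]
tcp_rot: [[-0.947, 0.322, -0.002], [0.322, 0.947, -0.0], [0.002, -0.001, -1.0]]
force: [0.4, 0.7, -0.3]
opening: 0.003
gripper_force: 0.0
```

```bash
python3 pin.py pics/p3.png
```

```text
[486.   99.9 156.5] [-0.7 -0.1  1. ]
pin w 0.75 [164.1 233.8] h [461.6  -0.1 113.1] at90 [466.3 -15.2] at116 [461.    1.7]
pin s 0.61 [279.5 214.8] h [460.5  -1.7 116.6] at90 [447.1  10.1] at116 [460.2  -1.4]
pin t 0.42 [351.2 231. ] h [460.6  -2.6 128.7] at90 [465.5  -5.3] at116 [462.2  -3.5]
plunger [465.2  54.7 152. ]
```

View pics/p3.png

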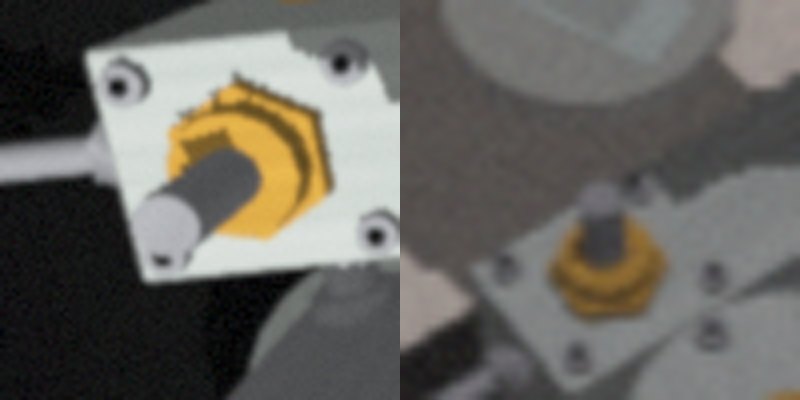

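Request:
servo_tool(moves="0 0 0.015 0 0 0;0 0 0.03 0 0 0;0 0 0.044 0 0 0;0 0 0.053 0 0 0;0 0 0.054 0 0 0;0 0 0.054 0 0 0;0 0 0.025 0 0 0;0 0 0 0 0 0;0 0 0 0 0 0;0 0 0 0 0 0;0 0 0.015 0 0 0;0 0 0.03 0 0 0;0 0 0.044 0 0 0;0 0 0.053 0 0 0;0 0 0.054 0 0 0;0 0 0.054 0 0 0;0 0 0.025 0 0 0;0 0 0 0 0 0;0 0 0 0 0 0;0 0 0 0 0 0")

```text
clock: 10.85
position: [486.4, 99.9, 156.6]
tcp_rot: [[-0.947, 0.322, -0.002], [0.322, 0.947, -0.0], [0.002, -0.001, -1.0]]
force: [-0.3, 1.3, -0.6]
opening: 0.001
gripper_force: 0.0
```

```bash
python3 pin.py pics/p4.png
```

```text
[486.  100.  156.5] [-0.3 -0.1  0.4]
pin w 0.74 [158.5 235.8] h [460.5  -0.5 118.9] at90 [466.4 -19.9] at116 [461.   -2.4]
pin s 0.41 [280.  213.6] h [461.4  -0.7 120.9] at90 [445.7  13.1] at116 [458.9   1.5]
pin t 0.36 [351.9 231.7] h [459.5  -4.3 125.1] at90 [463.9  -6.9] at116 [460.6  -5. ]
plunger [484.1 100.  152. ]
```

View pics/p4.png

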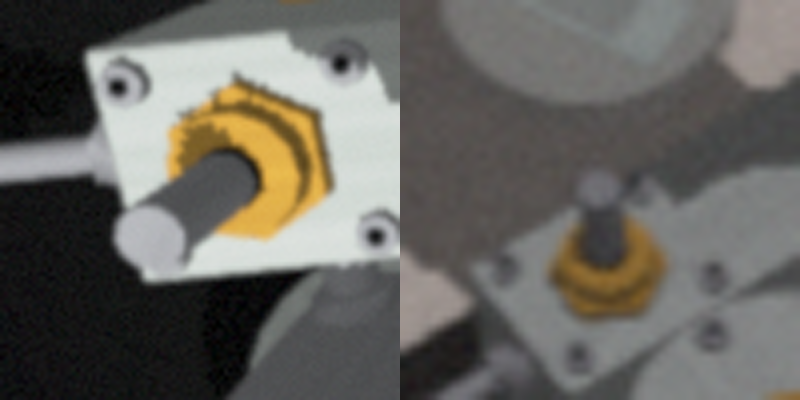

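Request:
servo_tool(moves="0 0 0.015 0 0 0;0 0 0.03 0 0 0;0 0 0.044 0 0 0;0 0 0.053 0 0 0;0 0 0.054 0 0 0;0 0 0.054 0 0 0;0 0 0.025 0 0 0;0 0 0 0 0 0;0 0 -0.06 0 0 0;0 0 -0.07 0 0 0;0.085 -0.358 -0.07 0 0 0;0.085 -0.358 -0.07 0 0 0;0.085 -0.358 -0.07 0 0 0;0.085 -0.358 -0.07 0 0 0;0.085 -0.358 -0.07 0 0 0;0.085 -0.358 -0.07 0 0 0;0.085 -0.358 -0.07 0 0 0;0.085 -0.358 -0.07 0 0 0;0.085 -0.358 -0.07 0 0 0")

```text
clock: 13.1
position: [370.1, -86.1, 199.8]
tcp_rot: [[-0.947, 0.32, -0.0], [0.32, 0.947, 0.0], [0.0, 0.0, -1.0]]
force: [-0.4, -0.1, 0.6]
opening: -0.0
gripper_force: 0.0
```

```bash
python3 - <<'E'
from h import *
np.set_printoptions(precision=1,suppress=True)
w=wrist(); s=imaging.snapshot("scene"); cv2.imwrite("pics/w5.png",w["img"])
for k,z in[("plunger_top",152),("pin_top",116),("toggle_tip",124)]:
  for n,c in(("w",w),("s",s)):
    for r in imaging.mark_of(c,k)[:1]: print(k,n,np.array(r["pixel"]),round(r["p"],2),atz(c,r["pixel"],z))
st=read_state(); P=st["position"]
print(P,st["clock"],"tcp px",proj(w,P),"hinge px",proj(w,[435.5,-104,79]))
E
```

```text
plunger_top w [614.5 284.8] 0.88 [486.6 101.7 152. ]
plunger_top s [323.7 180.3] 0.81 [489.2 108.2 152. ]
pin_top w [445.6 271.8] 0.91 [461.7  -1.7 116. ]
pin_top s [279.8 213. ] 0.62 [457.5   2.3 116. ]
toggle_tip s [228.4 226.4] 0.55 [404.  -94.6 124. ]
[369.8 -86.8 200.1] 13.5 tcp px [315.6 249.5] hinge px [320.8 260.2]
```

View pics/w5.png

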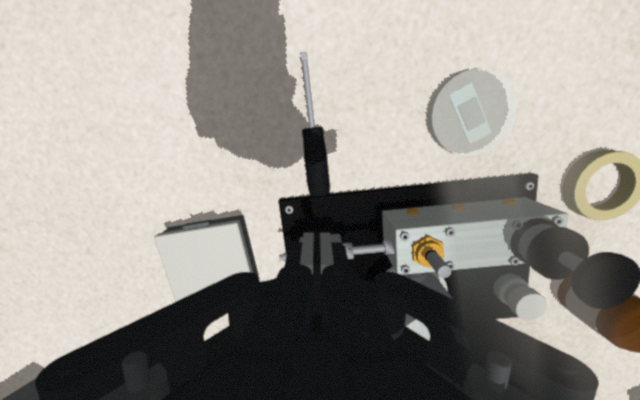

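Request:
servo_tool(moves="0 0 0.08 0 0 0;0 0 0.13 0 0 0;0 0 0.148 0 0 0;0 0 0.148 0 0 0;-0.017 0.001 0.148 0 0 0;-0.033 0.003 0.148 0 0 0;-0.05 0.004 0.148 0 0 0;-0.067 0.005 0.148 0 0 0;-0.083 0.007 0.148 0 0 0;-0.1 0.008 0.148 0 0 0;-0.108 0.009 0.148 0 0 0;-0.113 0.009 0.148 0 0 0;-0.113 0.009 0.148 0 0 0")

```text
clock: 14.8
position: [436.0, -103.8, 111.1]
tcp_rot: [[-0.947, 0.322, 0.0], [0.322, 0.947, -0.0], [-0.0, -0.0, -1.0]]
force: [-0.2, 1.3, 0.7]
opening: -0.001
gripper_force: 0.1
```

Request:
servo_tool(moves="-0.004 0 0 0 0 0;-0.007 0 0 0 0 0;-0.01 0.001 0 0 0 0;-0.01 0.001 0 0 0 0")

```text
clock: 15.2
position: [441.7, -105.2, 111.4]
tcp_rot: [[-0.947, 0.322, 0.0], [0.322, 0.947, -0.0], [-0.0, -0.0, -1.0]]
force: [-1.6, -0.4, -0.0]
opening: -0.003
gripper_force: 0.5
```

Request:
servo_tool(moves="-0.003 0 0 0 0 0;-0.006 0 0 0 0 0;-0.006 0 0 0 0 0")

```text
clock: 15.5
position: [444.9, -106.2, 111.3]
tcp_rot: [[-0.947, 0.322, -0.0], [0.322, 0.947, 0.0], [0.0, 0.0, -1.0]]
force: [-2.0, 0.4, 0.8]
opening: -0.003
gripper_force: 0.9
```

Request:
servo_tool(moves="-0.003 0 0 0 0 0;-0.006 0 0 0 0 0;-0.006 0 0 0 0 0")

```text
clock: 15.8
position: [445.3, -106.2, 110.8]
tcp_rot: [[-0.947, 0.322, -0.006], [0.322, 0.947, 0.002], [0.006, -0.0, -1.0]]
force: [-9.0, 3.9, 6.7]
opening: -0.003
gripper_force: 6.0
```

Request:
servo_tool(moves="0.02 0 0 0 0 0;0.06 0 0 0 0 0;0.1 0 0 0 0 0;0.1 0 -0.08 0 0 0;0.1 0 -0.15 0 0 0;0.2 0 -0.2 0 0 0;0.2 0 -0.2 0 0 0;0.2 0 -0.2 0 0 0;0.2 0 -0.2 0 0 0")

```text
clock: 16.7
position: [335.7, -69.2, 231.7]
tcp_rot: [[-0.947, 0.322, 0.003], [0.322, 0.947, -0.001], [-0.003, -0.0, -1.0]]
force: [0.2, -0.5, 0.3]
opening: 0.001
gripper_force: 0.0
```

```bash
python3 - <<'E'
from h import *
np.set_printoptions(precision=1,suppress=True)
w=wrist(); s=imaging.snapshot("scene"); t=imaging.snapshot("top")
for k,z in[("plunger_top",152),("pin_top",116),("toggle_tip",124)]:
  for n,c in(("w",w),("s",s),("t",t)):
    for r in imaging.mark_of(c,k)[:1]: print(k,n,np.array(r["pixel"]),round(r["p"],2),atz(c,r["pixel"],z))
st=read_state(); print(st["position"],st["clock"],st["force"])
print("open tip expected",np.array([435.5,-104])+31*np.array([.97,-.243]))
p=proj(s,[460,-50,110]).astype(int)
a=cv2.resize(s["img"][p[1]-60:p[1]+60,p[0]-60:p[0]+60],(400,400),interpolation=2)
b=cv2.resize(w["img"],(400,250)); b=np.vstack([b,np.zeros((150,400,3),np.uint8)])
cv2.imwrite("pics/f6.png",np.hstack([a,b]))
E
```

```text
plunger_top w [559.7 302.8] 0.58 [485.9 100.4 152. ]
plunger_top s [320.  181.1] 0.6 [484.6 101.5 152. ]
pin_top w [421.6 288.5] 0.66 [460.2  -2.5 116. ]
pin_top s [278.  214.9] 0.49 [457.9  -3.7 116. ]
pin_top t [348.7 232.1] 0.39 [459.7   2.1 116. ]
toggle_tip w [315.9 333.5] 0.67 [ 470.1 -115.8  124. ]
toggle_tip s [241.1 253.6] 0.51 [ 469.8 -122.3  124. ]
toggle_tip t [398.7 224.7] 0.41 [ 475.3 -108.3  124. ]
[334.7 -68.7 231.2] 17.3 [-0.1 -0.1  0.4]
open tip expected [ 465.6 -111.5]
```

View pics/f6.png

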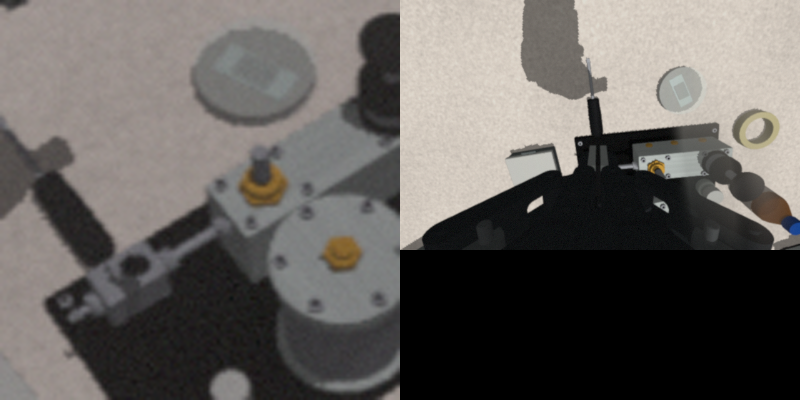

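The pin stands out, the plunger is up, and the lever leans to the back, with its tip near (470, -116), close to the expected open position of (466, -112). The robot is clear of everything.

```bash
python3 -c "
from station import robot
print(robot.hand_in())"
```

```text
the job is handed in; nothing more can be done
None
```

I handed the job in at about 17 s of the 54 s allowed; the hand-in gave no verdict. I pumped seven full strokes until the pin's dark ring showed, then pushed the toggle to its open stop. The last pictures showed the pin out, the lever over and the plunger up, and the arm was clear.

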